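# Unbolt the cherry door and slide it to its click stop

## Robot

A 6-joint arm with a two-finger parallel gripper is mounted at the origin on the work surface. World frame = base frame: x ahead of the robot, y to its left, z up, the work surface at z = 0. Lengths are in m, angles in degrees, forces in N, time in s.
With the tool pointing down it reaches from about 0.375 to 0.9 m from the base axis. Payload 3.1 kg.
Tool frame: the origin (TCP) lies midway between the tips of the shut fingers; the grasp point (between the pads) lies 19 mm behind it; z points along the fingers, y is the line along which they close (so a half turn about z gives the same grasp; the last joint's range is limited). The gripper opens to 87 mm and grips with 3 to 60 N. Pads are 19 mm wide; open, the fingers measure 117 mm over their backs; the gripper's body (75 mm by 190 mm) begins 51 mm behind the grasp point.
Start: joints at [-83.852, 30.224, 82.088, -0, 67.689, -10.227], TCP at [0.176, -0.6, 0.223] pointing down, gripper open.
Joint ranges: [-176.69, 176.69], [-43.24, 126.21], [12.49, 139.97], [-82, 262], [0, 151.66], [-163.58, 163.58]. Speed limits (degrees/s): [159.86, 159.86, 180, 180, 180, 180].

## Interface

Orientations are given as [roll, pitch, yaw] about the fixed x, y, z axes, in that order (R = Rz(yaw) Ry(pitch) Rx(roll)).
In Python, from plant import manip gives the robot as it stands.
- The arm moves only by the tool step_arm, never from a script. Its argument "targets" is a list of rows, each a list of 7 numbers: the shift along the tool's x, y, z in mm, then the turn, a rotation vector about the tool's x, y, z in degrees, then the gripper's target within -1 to 1 (fully open at 1, half-way at 0, shut at -1). A call has exactly 8 rows; each row is the pose to reach, as a shift and turn from the pose commanded when the call began, along the tool's axes at that moment; what a row does not reach only later rows make up. A row lasts 1/10 s, in which the tool goes at most 50 mm and 8.59 degrees, less where a joint would pass 70% of its speed; a pose out of reach is approached as far as the arm can. A call with a gripper value outside its range is refused whole. The fingers move at their own pace and stop on an object; the grip force is fixed at half the most. Time passes only in rows, so rows that repeat a pose let the fingers close, or fill a call up. It gives the time, the measured TCP pose, the force, the opening and the grip force at its end, in the units of the state.
- manip.get_state(): the state, without advancing time (a new reading comes with each control period).
- manip.snapshot(name): name is "scene" or "top" or "wrist"; returns the picture (420x560x3 uint8, red, green, blue); there is no depth.
- manip.camera_model(name): a dict with "fx", "fy", "cx", "cy" (pixels), "k1" (the pictures are not rectified: a ray, as slopes to the right and down, at radius r is drawn at 1 + k1 r^2 times it, then the intrinsics apply), "pose" (4x4, takes a point from camera to world coordinates). Camera axes: x right, y down, z forward; pixel columns grow to the right and rows downward; lengths in m; the calibration is good to about 2 mm. A picture is of the moment at which its call begins: read the wrist's pose just before it. camera_model takes no time and is no camera call; for the wrist camera it gives the pose at the moment of the call.
- manip.finish_job(): hands the job in; it is judged then, once.
The state is a dict: "clock": time; "q": joint angles; "qvel": joint speeds; "effort": joint torques, N m; "tool_pos": TCP position; "orientation": TCP orientation; "force": force on the tool from outside, world axes, zero at the start; "moment": the same for the moment, N m; "grip_width": opening from 0.0 (shut) to 1.0 (fully open); "finger_force": force on a finger pad.
Only numpy, scipy, OpenCV 4.12 (cv2) and the standard library are available. Lean on these libraries where they do the work, as an engineer would, in place of code of your own. Each camera call takes 0.05 s, during which the arm holds its last target. There are 200 camera calls.

## Task

Unlock the slide cabinet by pushing the brass knob of its bolt all the way back, away from the door's raised panel. Then push the cherry door by its raised panel along its rails until the red-topped spring pin clicks down between the two brass ribs of the stop block, and leave it resting there, bolt still back. Do not push the door on past that stop, and do not pick up or shift the things standing around (lamp housing, glass slide, brass bracket, ivory block).

Things in the scene. Friction and masses are not known exactly. Their poses are not given: they have to be found in the camera images.
- case: Low dark-wood cabinet tray, fixed to the bench; 220 (x) x 460 (y) x 55 mm high, two brass rails (top 67 mm above the bench) along y on its long rims. Origin: centre of its underside, on the bench; its x points across to the maple shelf (12 mm thick, 140 mm wide, along its far side), its y along the rails. All directions below are in this frame.
- door (a joint): Travel of the cherry door along case +y in m; 0 = shut (centre at case x 0, y -130 mm), 0.25 = far end. Plate 188 (x) x 150 (y) x 10 mm, top 66 mm above the bench; on its middle a raised panel 90 x 90 x 24 mm (top at 90 mm), whose -y face is pushed. About 0.35 kg, friction 1.5 N. Starts within 6 mm of shut; while bolted it can move only some 10 mm.
- push_face (a point): Middle of the raised panel's -y face (brass plate), 78 mm above the bench; moves with the door. Push here towards case +y.
- bolt (a joint): Lock bolt: travel along case +x in m, 0 = locked, 0.035 = fully back against its own stop; friction about 2 N. A steel rod, 12 mm thick, axis 80 mm above the bench, reaches 70 mm from the knob towards case -x, ahead (+y) of the raised panel; withdrawn past 0.015 it clears the panel. Starts at 0 to 0.006.
- bolt_knob (a point): On the axis of the bolt's upright brass knob, 16 mm in diameter, 100 mm above the bench; the knob stands from 86 mm (top of the rod) to 118 mm. Moves with the bolt; push its -x side towards case +x. When locked it is at case x 100, y -67 mm.
- catch_pin (a joint): Red-topped spring pin with a small roller at its foot (top of its 20 mm cap 98 mm above the bench) on a brass arm over the case's near (-x) rail, carried by the door. Value in m: 0 = down, about 0.004 while riding over a rib. It is also 0 on the open rail away from the stop block.
- pin_axis (a point): On the pin's axis, at case x -122 mm and at the door's centre in y, 60 mm above the bench; moves with the door (not up and down with the pin).
- stop_block: Green-painted block, fixed, 26 x 56 x 48 mm, standing on the bench by the case's near (-x) side, under the pin's path; on top two brass ribs (16 mm round bars along x, centres 11 mm before and after its middle in y, tops 58 mm above the bench). Origin: centre of its underside. Its y along the case varies, so that the door seats at a value of 0.095 to 0.165.
- notch (a point): The detent: midpoint between the ribs, 60 mm above the bench, axes as the case. Seated = pin_axis is here. Climbing a rib takes 6 to 9 N, hardest at its start 21 mm before the notch; the push falls to nothing at the crest (11 mm before) and the spring then draws the door into the notch. The second rib is alike: more pushing takes the door past.
- lamp_housing: Tin lamp housing, loose, 84 mm in diameter, 115 mm high, standing on the bench; origin centre of underside. Leave alone.
- glass_slide: Square smoked glass slide, loose, 82 x 82 x 5 mm, lying on the maple shelf; origin centre of underside. Leave alone.
- bracket: Brass thumbscrew bracket, loose, 40 x 36 x 45 mm, on the maple shelf; origin centre of underside. Leave alone.
- binding_block: Ivory-coloured slide binding block, loose, 35 x 60 x 28 mm, on the maple shelf; origin centre of underside. Leave alone.

How it is judged (in metres and radians):
On the way, in this order (a step that is already met when the one before it is completed fails the run):
1. the bolt is pushed back (value of joint bolt above 0.028 m), for 0.2 s.
2. the door's pin has dropped into the notch (y of pin_axis in the frame of notch between -0.004 and 0.004 m and value of joint catch_pin below 0.002 m), for 0.3 s.
At the end, for the whole second after the job is handed in: The door rests with its pin down in the notch (pin axis within 4 mm of the notch along the rails, pin within 2 mm of fully down), and the bolt is withdrawn by more than 28 of its 35 mm (all of step 2 and value of joint bolt above 0.028 m and velocity of joint door between -0.005 and 0.005 m/s); the robot touches nothing.
It fails at once if the door is pushed over the second rib, more than 16 mm past the notch (y of pin_axis in the frame of notch above 0.016 m).
It fails at once if the lamp housing is shifted or lifted by more than 12 mm (distance of lamp_housing from where it was at the start of the episode above 0.012 m).
It fails at once if the glass slide is shifted or lifted by more than 12 mm (distance of glass_slide from where it was at the start of the episode above 0.012 m).
It fails at once if the bracket is shifted or lifted by more than 12 mm (distance of bracket from where it was at the start of the episode above 0.012 m).
It fails at once if the binding block is shifted or lifted by more than 12 mm (distance of binding_block from where it was at the start of the episode above 0.012 m).
It also fails if it takes over 54 s, if anything falls off the work surface, if the arm or the gripper's body presses on something with over 40 N, if the wrist force passes 120 N, or if a joint passes its speed limit or range.

## Working session

There is one attempt and no reset: what is moved stays moved. The work goes in short steps, Python scripts to look and compute and a tool call to move; the robot and the scene stay as the last step left them, time stands still between calls to the robot, and variables do not carry over. Pictures are saved under pics/ and viewed, at most 10 in all, crops included, and the job is handed in when it is done.

Besides the shell and the picture viewer there is one more tool, called after "Request:" as name(argument=value, ...), one argument or row to a line, values as JSON. step_arm: Moves the arm, as the interface text tells. Its arguments: {"type":"object","properties":{"targets":{"type":"array","items":{"type":"array","items":{"type":"number"}}}},"required":["targets"]}

```bash
mkdir -p pics; python3 - <<'E'
from plant import manip
import cv2,numpy as np
for n in("scene","top"):
    im=manip.snapshot(n); cv2.imwrite(f"pics/{n}0.png",im[:,:,::-1])
    m=manip.camera_model(n); print(n,m["fx"],m["fy"],m["cx"],m["cy"],m["k1"]);print(np.round(m["pose"],4))
s=manip.get_state();print(s)
E
```

```text
scene 491.7781223362356 491.7781223362356 279.2496043107855 209.87374643545266 -0.15548721321843165
[[-0.8914  0.3605 -0.2748  0.8936]
 [ 0.4529  0.7324 -0.5083  0.6793]
 [ 0.018  -0.5776 -0.8162  1.0485]
 [ 0.      0.      0.      1.    ]]
top 509.84608761809505 509.84608761809505 279.96974267722425 212.5175516526833 -0.04261905436095347
[[ 4.0000e-03 -9.9300e-01  1.1850e-01  4.3980e-01]
 [-1.0000e+00 -4.1000e-03 -3.0000e-04  1.0000e-01]
 [ 7.0000e-04 -1.1850e-01 -9.9300e-01  1.1468e+00]
 [ 0.0000e+00  0.0000e+00  0.0000e+00  1.0000e+00]]
{'clock': 0.1, 'q': array([-8.38530357e+01,  3.02736434e+01,  8.21477130e+01,  1.22603732e-03,
        6.76884210e+01, -1.02271220e+01]), 'qvel': array([-0.06533526, -0.25775172, -0.20518435,  0.01318911,  0.04728275,
        0.05813699]), 'effort': array([-8.11877853e-04, -4.40988278e+01, -1.77149820e+01,  6.35174126e-02,
        5.33663901e-02, -3.20375909e-05]), 'tool_pos': array([ 0.17615859, -0.598994  ,  0.22167683]), 'orientation': array([-1.79892168e+02, -2.06063829e-02,  1.63736004e+01]), 'force': array([ 0.03417453, -0.2562409 , -0.89448115]), 'moment': array([ 0.02671958,  0.04266207, -0.0143219 ]), 'finger_force': 0.0, 'grip_width': 0.9951675165438402}
```

View pics/top0.png

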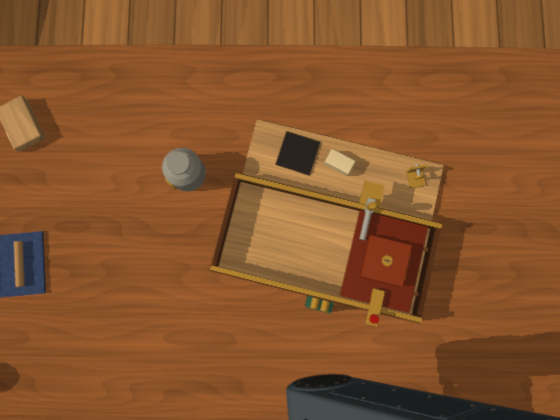

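View pics/scene0.png

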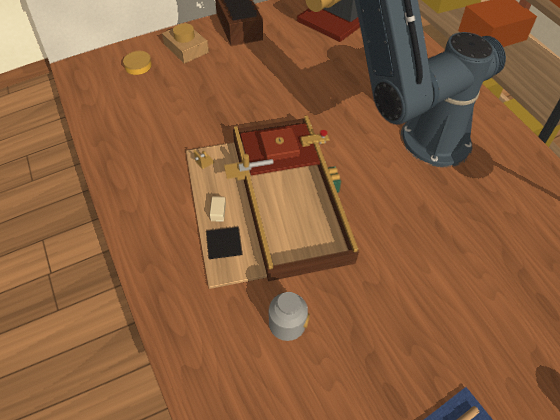

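The top view shows the rail corners near (237,177), (441,224), (421,319) and (212,268), the red pin at (374,319), the ribs near (314,302) and (326,305), and the knob near (372,203). The door is at the right end. The scene view agrees, with the lamp beyond the far end and the slide, block and bracket on the shelf.

```bash
cat > h.py <<'E'
import numpy as np,cv2
def ray(m,u,v):
    K=np.array([[m["fx"],0,m["cx"]],[0,m["fy"],m["cy"]],[0,0,1.]])
    p=cv2.undistortPoints(np.array([[[u,v]]],float),K,np.array([m["k1"],0,0,0]))[0,0]
    P=np.array(m["pose"]);return P[:3,3],P[:3,:3]@np.r_[p,1]
def onz(m,u,v,z):
    o,d=ray(m,u,v);return o+d*(z-o[2])/d[2]
def blobs(im,lo,hi,amin=8):
    M=cv2.inRange(cv2.cvtColor(im,cv2.COLOR_RGB2HSV),lo,hi)
    n,l,s,c=cv2.connectedComponentsWithStats(M)
    return [(s[i],c[i],l==i) for i in range(1,n) if s[i][4]>=amin]
E
python3 - <<'E'
from plant import manip
from h import *
im=cv2.imread("pics/top0.png")[:,:,::-1].copy();m=manip.camera_model("top")
crop=im[150:330,200:450];cv2.imwrite("pics/topc.png",cv2.resize(crop,None,fx=3.2,fy=3.2,interpolation=cv2.INTER_CUBIC)[:,:,::-1])
for n,u,v,z in[("c1",237,177,.067),("c2",441,224,.067),("c3",421,319,.067),("c4",212,268,.067)]:print(n,onz(m,u,v,z).round(4))
h=cv2.cvtColor(im,cv2.COLOR_RGB2HSV)
for s,c,_ in blobs(im,(0,210,150),(4,255,255)):print("red",s,c,onz(m,*c,.098).round(4))
for s,c,_ in blobs(im,(18,120,90),(32,255,255)):print("brass",s,c.round(1))
for s,c,_ in blobs(im,(40,60,20),(100,255,255)):print("green",s,c.round(1))
E
```

```text
c1 [0.6453 0.1925 0.067 ]
c2 [ 0.5454 -0.2445  0.067 ]
c3 [ 0.3455 -0.1962  0.067 ]
c4 [0.4503 0.2425 0.067 ]
red [370 315   9   8  53] [373.90566038 318.67924528] [ 0.3489 -0.0917  0.098 ]
brass [406 164  22  24 329] [415.8 176.4]
brass [ 235  173  207   55 1563] [347.2 198.2]
brass [166 180  11   9  23] [171.4 184.6]
brass [382 256  10  10  77] [386.7 260.4]
brass [ 210  266  212   59 1345] [328.2 295.4]
brass [310 297   9  13  87] [314.1 303.2]
brass [320 300   9  13  88] [324.2 305.6]
green [306 296   6  12  49] [308.2 301.2]
green [318 300   4  10  16] [319.5 304.5]
green [328 302   5  11  34] [330.2 306.9]
```

View pics/topc.png

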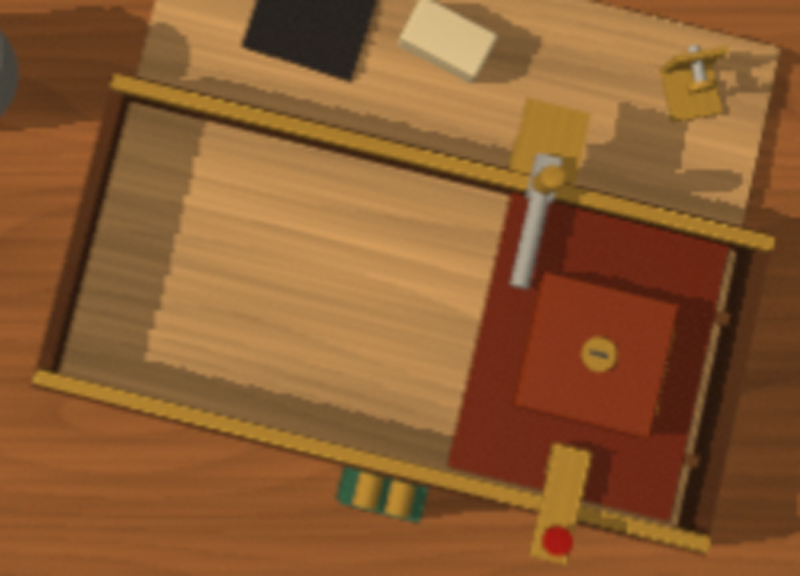

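The crop shows the knob top at crop (552,178), full-image (372.5,205.6). The rod tip is just ahead of the panel, the panel's -y face is its right edge, and the two ribs are clear on the green block.

```bash
cat >> h.py <<'E'
def caseframe(im,m):
    A=[]
    for s,c,k in blobs(im,(18,120,90),(32,255,255),1000):
        ys,xs=np.nonzero(k);P=np.array([onz(m,x,y,.067)[:2] for x,y in zip(xs,ys)],np.float32)
        for _ in range(6):
            l=cv2.fitLine(P,cv2.DIST_HUBER,0,.01,.01).ravel();n=np.array([-l[1],l[0]]);P=P[abs((P-l[2:])@n)<.006]
        A.append((l,P))
    return A
E
python3 - <<'E'
from plant import manip
from h import *
im=cv2.imread("pics/top0.png")[:,:,::-1].copy();m=manip.camera_model("top")
A=caseframe(im,m);D=[]
mids=[]
for l,P in A:
    d=l[:2]*np.sign(l[1]);t=(P-l[2:])@d;mid=l[2:]+d*(t.min()+t.max())/2
    print("rail dir",d,"yaw",np.degrees(np.arctan2(-d[0],d[1])),"len",np.ptp(t),"mid",mid);D.append(d);mids.append(mid)
y=np.mean(D,0);y/=np.linalg.norm(y);x=np.array([y[1],-y[0]]);C=np.mean(mids,0)
print("C",C,"yaw",np.degrees(np.arctan2(x[1],x[0])),"gauge",(mids[0]-mids[1])@x)
np.savez("case.npz",C=C,x=x,y=y)
for n,u,v,z in[("knob",372.5,205.6,.118),("pin",373.9,318.7,.098),("rib+",314.1,303.2,.058),("rib-",324.2,305.6,.058),("screw",386.7,260.4,.09),("panel-y corners",200+676/3.2,150+308/3.2,.09),("",200+648/3.2,150+436/3.2,.09),("bracket",415.8,176.4,.035)]:
    p=onz(m,u,v,z)[:2];print(n,p.round(4),"case",((p-C)@x*1e3).round(1),((p-C)@y*1e3).round(1))
k=C+.1*x-.067*y;print("k0",k,"pushface0",C-.175*y)
E
```

```text
rail dir [0.23153979 0.9728254 ] yaw -13.387743 len 0.4544381 mid [ 0.59689015 -0.02363905]
rail dir [0.2376997 0.9713387] yaw -13.750815 len 0.45559847 mid [0.3981911  0.02493561]
C [0.49754062 0.00064828] yaw -13.569278 gauge 0.2045494
knob [ 0.5776 -0.0889] case 98.8 -68.2
pin [ 0.3489 -0.0917] case -122.9 -124.6
rib+ [0.3774 0.0269] case -122.9 -2.6
rib- [0.3725 0.0056] case -122.8 -24.5
screw [ 0.467  -0.1216] case -1.0 -125.9
panel-y corners [ 0.4965 -0.1734] case 39.8 -169.4
 [ 0.4141 -0.1532] case -45.1 -169.2
bracket [ 0.6546 -0.2019] case 200.2 -160.0
k0 [ 0.57902974 -0.08794364] pushface0 [ 0.45648196 -0.16946694]
```

```bash
cat >> h.py <<'E'
from scipy.spatial.transform import Rotation as Ro
F=dict(np.load("case.npz"))
def status(manip,target=None,yaw=76.43):
    s=manip.get_state();R=Ro.from_euler("xyz",s["orientation"],degrees=True);p=s["tool_pos"]
    c=p[:2]-F["C"];print("t",round(s["clock"],2),"case mm",(c@F["x"]*1e3).round(1),(c@F["y"]*1e3).round(1),(p[2]*1e3).round(1),"rpy",s["orientation"].round(2),"F case",(s["force"][:2]@F["x"]).round(2),(s["force"][:2]@F["y"]).round(2),s["force"][2].round(2),"grip",round(s["grip_width"],2))
    if target is not None:
        t=np.r_[F["C"]+target[0]/1e3*F["x"]+target[1]/1e3*F["y"],target[2]/1e3]
        print("shift",(R.inv().apply(t-p)*1e3).round(1),"turn",(R.inv()*Ro.from_euler("xyz",[180,0,yaw],degrees=True)).as_rotvec(degrees=True).round(2))
E
python3 - <<'E'
from plant import manip
from h import *
status(manip,(55,-67,200))
E
```

```text
t 0.1 case mm -171.7 -658.3 221.7 rpy [-1.7989e+02 -2.0000e-02  1.6370e+01] F case 0.09 -0.24 -0.89 grip 1.0
shift [ 491.6 -399.2   22.6] turn [ -0.09  -0.08 -60.06]
```

Request:
step_arm(
  targets=[
    [35,-28,2,0,0,-8,-1],
    [75,-61,3,0,0,-16,-1],
    [113,-92,4,0,0,-24,-1],
    [151,-123,6,0,0,-32,-1],
    [189,-154,8,0,0,-40,-1],
    [227,-185,9,0,0,-48,-1],
    [265,-216,10,0,0,-56,-1],
    [302,-245,12,0,0,-60,-1],
  ],
)

```text
clock: 0.9
tool_pos: [0.3975, -0.2774, 0.2104]
orientation: [-180.0, -0.0, 76.6]
force: [0.2, -1.1, -0.6]
grip_width: 0.356
finger_force: 0.0
```

```bash
python3 -c "
from plant import manip
from h import *
status(manip,(55,-67,200))"
```

```text
t 0.9 case mm -32.0 -293.7 210.4 rpy [-1.7998e+02 -2.0000e-02  7.6590e+01] F case 0.5 -1.05 -0.59 grip 0.36
shift [226.5  87.6  10.5] turn [-0.02 -0.02  0.16]
```

Request:
step_arm(
  targets=[
    [45,17,2,0,0,0,-1],
    [90,35,4,0,0,0,-1],
    [135,52,6,0,0,0,-1],
    [180,70,8,0,0,0,-1],
    [226,87,11,0,0,0,-1],
    [226,87,50,0,0,0,-1],
    [226,87,80,0,0,0,-1],
    [226,87,80,0,0,0,-1],
  ],
)

```text
clock: 1.7
tool_pos: [0.5315, -0.0784, 0.1268]
orientation: [-179.4, -0.1, 76.5]
force: [-1.0, -0.4, 0.6]
grip_width: 0.007
finger_force: 0.0
```

```bash
python3 -c "
from plant import manip
from h import *
status(manip,(55,-67,97))
cv2.imwrite('pics/w1.png',manip.snapshot('wrist')[:,:,::-1]);cv2.imwrite('pics/t1.png',manip.snapshot('top')[:,:,::-1])"
```

```text
t 1.7 case mm 51.6 -68.9 126.8 rpy [-1.7944e+02 -6.0000e-02  7.6450e+01] F case -0.89 -0.66 0.59 grip 0.01
shift [ 1.9  3.7 29.8] turn [-0.56 -0.06  0.02]
```

View pics/w1.png

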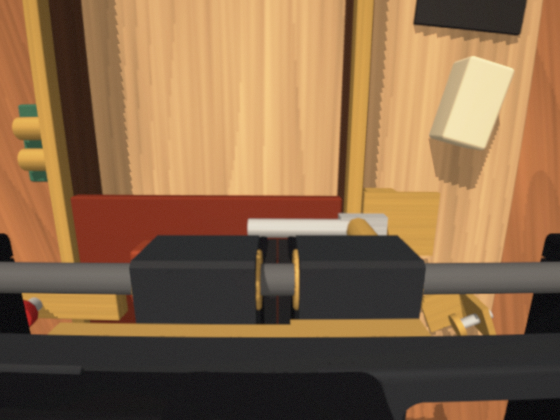

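The wrist view shows the shut fingers above the rod. The knob is at about (362,232), just to the right (+x) of the fingers, so the finger is on the knob's -x side. Next: lower, then push +x.

Request:
step_arm(
  targets=[
    [0,0,15,0,0,0,-1],
    [0,0,25,0,0,0,-1],
    [0,0,25,0,0,0,-1],
    [0,5,25,0,0,0,-1],
    [0,10,25,0,0,0,-1],
    [0,15,25,0,0,0,-1],
    [0,15,25,0,0,0,-1],
    [0,15,25,0,0,0,-1],
  ],
)

```text
clock: 2.6
tool_pos: [0.5495, -0.0839, 0.1057]
orientation: [180.0, 0.0, 76.4]
force: [-0.2, -0.9, 0.1]
grip_width: 0.004
finger_force: 0.0
```

```bash
python3 -c "
from plant import manip
from h import *
status(manip,(112,-67,97))"
```

```text
t 2.6 case mm 70.3 -70.0 105.7 rpy [179.98   0.    76.38] F case 0.04 -0.95 0.09 grip 0.0
shift [ 3.  41.6  8.7] turn [ 0.02  0.   -0.05]
```

Request:
step_arm(
  targets=[
    [2,4,7,0,0,0,-1],
    [2,8,7,0,0,0,-1],
    [2,12,7,0,0,0,-1],
    [2,16,7,0,0,0,-1],
    [2,20,7,0,0,0,-1],
    [2,24,7,0,0,0,-1],
    [2,28,7,0,0,0,-1],
    [2,32,7,0,0,0,-1],
  ],
)

```text
clock: 3.4
tool_pos: [0.5807, -0.0893, 0.0984]
orientation: [-179.9, -0.0, 76.4]
force: [-2.7, -0.0, 0.2]
grip_width: 0.007
finger_force: 1.1
```

```bash
python3 -c "
from plant import manip
from h import *
status(manip,(112,-67,97))"
```

```text
t 3.4 case mm 101.9 -67.9 98.4 rpy [-1.7994e+02 -1.0000e-02  7.6380e+01] F case -2.58 -0.63 0.16 grip 0.01
shift [ 0.9 10.1  1.4] turn [-0.06 -0.01 -0.05]
```

In contact at about 2.6 N, which matches the bolt's friction. I'll keep going gently until it reaches its stop.

Request:
step_arm(
  targets=[
    [0,2,0,0,0,0,-1],
    [0,4,0,0,0,0,-1],
    [0,6,0,0,0,0,-1],
    [0,8,0,0,0,0,-1],
    [0,9,0,0,0,0,-1],
    [0,10,0,0,0,0,-1],
    [0,11,0,0,0,0,-1],
    [0,11,0,0,0,0,-1],
  ],
)

```text
clock: 4.2
tool_pos: [0.5917, -0.092, 0.0985]
orientation: [180.0, -0.0, 76.4]
force: [-2.9, 1.0, -1.8]
grip_width: 0.008
finger_force: 0.9
```

```bash
python3 -c "
from plant import manip
from h import *
status(manip,(112,-67,97))
cv2.imwrite('pics/w2.png',manip.snapshot('wrist')[:,:,::-1])"
```

```text
t 4.2 case mm 113.3 -68.0 98.5 rpy [179.99  -0.    76.37] F case -3.03 0.32 -1.85 grip 0.01
shift [ 1.  -1.3  1.5] turn [ 0.01 -0.   -0.06]
```

View pics/w2.png

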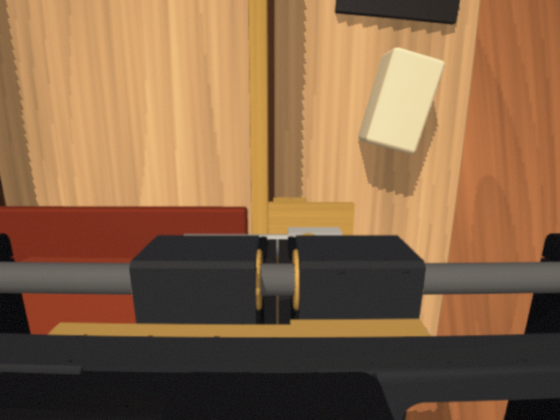

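The fingers now hide the knob behind the dark knuckles, near (310,237). The force is still only the friction, so the bolt is not at its stop yet.

Request:
step_arm(
  targets=[
    [0,1,0,0,0,0,-1],
    [0,2,0,0,0,0,-1],
    [0,3,0,0,0,0,-1],
    [0,4,0,0,0,0,-1],
    [0,5,0,0,0,0,-1],
    [0,5,0,0,0,0,-1],
    [0,5,0,0,0,0,-1],
    [0,5,0,0,0,0,-1],
  ],
)

```text
clock: 5.05
tool_pos: [0.5967, -0.0932, 0.0986]
orientation: [180.0, 0.0, 76.4]
force: [-1.3, 0.8, -1.9]
grip_width: 0.003
finger_force: 0.6
```

```bash
python3 -c "
from plant import manip
from h import *
status(manip,(112,-67,97))"
```

```text
t 5.05 case mm 118.4 -68.0 98.6 rpy [179.96   0.    76.38] F case -1.45 0.49 -1.93 grip 0.0
shift [ 1.  -6.4  1.6] turn [ 0.04  0.   -0.05]
```

Request:
step_arm(
  targets=[
    [0,1,0,0,0,0,-1],
    [0,2,0,0,0,0,-1],
    [0,3,0,0,0,0,-1],
    [0,4,0,0,0,0,-1],
    [0,5,0,0,0,0,-1],
    [0,5,0,0,0,0,-1],
    [0,5,0,0,0,0,-1],
    [0,5,0,0,0,0,-1],
  ],
)

```text
clock: 5.85
tool_pos: [0.5972, -0.0934, 0.0986]
orientation: [-179.5, 0.0, 76.4]
force: [-9.6, 1.5, 6.4]
grip_width: 0.002
finger_force: 4.8
```

```bash
python3 -c "
from plant import manip
from h import *
status(manip,(112,-67,97))"
```

```text
t 5.85 case mm 119.0 -68.0 98.6 rpy [-1.7948e+02  1.0000e-02  7.6410e+01] F case -9.65 -0.83 6.4 grip 0.0
shift [ 1.  -6.9  1.7] turn [-0.52  0.01 -0.02]
```

The bolt is on its stop: the force rose to 9.7 N and motion stopped. Retract, rise, and go behind the panel.

Request:
step_arm(
  targets=[
    [0,-10,0,0,0,0,-1],
    [0,-20,0,0,0,0,-1],
    [0,-25,-20,0,0,0,-1],
    [0,-25,-35,0,0,0,-1],
    [-35,-55,-35,0,0,0,-1],
    [-70,-85,-35,0,0,0,-1],
    [-105,-115,-35,0,0,0,-1],
    [-132,-124,-35,0,0,0,-1],
  ],
)

```text
clock: 6.65
tool_pos: [0.4465, -0.1934, 0.1337]
orientation: [-179.9, -0.0, 76.3]
force: [0.9, -0.4, -0.3]
grip_width: 0.006
finger_force: 0.0
```

```bash
python3 -c "
from plant import manip
from h import *
status(manip,(0,-197,73))
t=manip.snapshot('top');m=manip.camera_model('top')
cv2.imwrite('pics/t3.png',cv2.resize(t[150:330,200:450],None,fx=3,fy=3)[:,:,::-1])
for s,c,_ in blobs(t,(0,210,150),(4,255,255)):
    p=onz(m,*c,.098)[:2]-F['C'];print(s[4],p@F['x'],p@F['y'])"
```

```text
t 6.65 case mm -4.1 -200.6 133.7 rpy [-1.7992e+02 -2.0000e-02  7.6350e+01] F case 1.02 -0.19 -0.34 grip 0.01
shift [ 3.6  4.2 60.7] turn [-0.08 -0.02 -0.08]
37 -0.12174437959197286 -0.12262399644524263
```

View pics/t3.png

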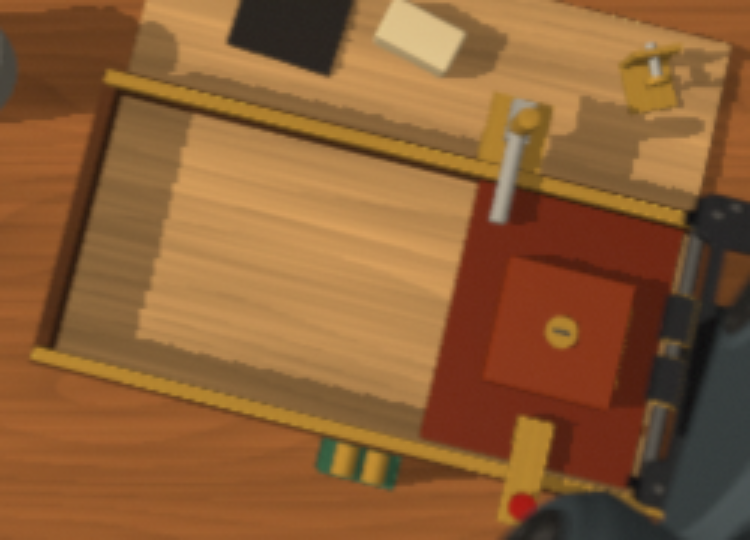

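The top crop shows the bolt withdrawn. The knob is at crop (527,118) and the rod tip at (500,220), clear of the panel. The gripper is behind the panel's -y face. Lower it, then approach.

Request:
step_arm(
  targets=[
    [0,3,25,0,0,0,-1],
    [0,4,45,0,0,0,-1],
    [0,4,60,0,0,0,-1],
    [0,4,60,0,0,0,-1],
    [0,4,60,0,0,0,-1],
    [5,4,60,0,0,0,-1],
    [10,4,60,0,0,0,-1],
    [10,4,60,0,0,0,-1],
  ],
)

```text
clock: 7.5
tool_pos: [0.4562, -0.1839, 0.0742]
orientation: [179.9, 0.0, 76.4]
force: [-0.8, 0.3, -0.5]
grip_width: 0.004
finger_force: 0.0
```

```bash
python3 -c "
from plant import manip
from h import *
status(manip,(0,-80,73))"
```

```text
t 7.5 case mm 3.1 -189.1 74.2 rpy [1.7995e+02 1.0000e-02 7.6430e+01] F case -0.88 0.05 -0.47 grip 0.0
shift [109.1  -3.1   1.2] turn [0.05 0.01 0.  ]
```

Request:
step_arm(
  targets=[
    [4,-3,1,0,0,0,-1],
    [9,-3,1,0,0,0,-1],
    [16,-3,1,0,0,0,-1],
    [24,-3,1,0,0,0,-1],
    [32,-3,1,0,0,0,-1],
    [40,-3,1,0,0,0,-1],
    [48,-3,1,0,0,0,-1],
    [54,-3,1,0,0,0,-1],
  ],
)

```text
clock: 8.3
tool_pos: [0.4658, -0.1305, 0.0725]
orientation: [-180.0, -0.0, 76.4]
force: [-1.6, -0.8, 0.9]
grip_width: 0.005
finger_force: 0.9
```

```bash
cat >> h.py <<'E'
def pin(manip):
    t=manip.snapshot('top');m=manip.camera_model('top')
    for s,c,_ in blobs(t,(0,210,150),(4,255,255)):
        p=onz(m,*c,.098)[:2]-F['C'];print("pin px",s[4],c.round(1),"case",p@F['x'],p@F['y'])
    return t
E
python3 -c "
from plant import manip
from h import *
status(manip);t=pin(manip)
cv2.imwrite('pics/t4.png',cv2.resize(t[150:330,200:450],None,fx=3,fy=3)[:,:,::-1])"
```

```text
t 8.3 case mm -0.1 -135.0 72.5 rpy [-1.7998e+02 -1.0000e-02  7.6410e+01] F case -1.39 -1.13 0.89 grip 0.01
```

View pics/t4.png

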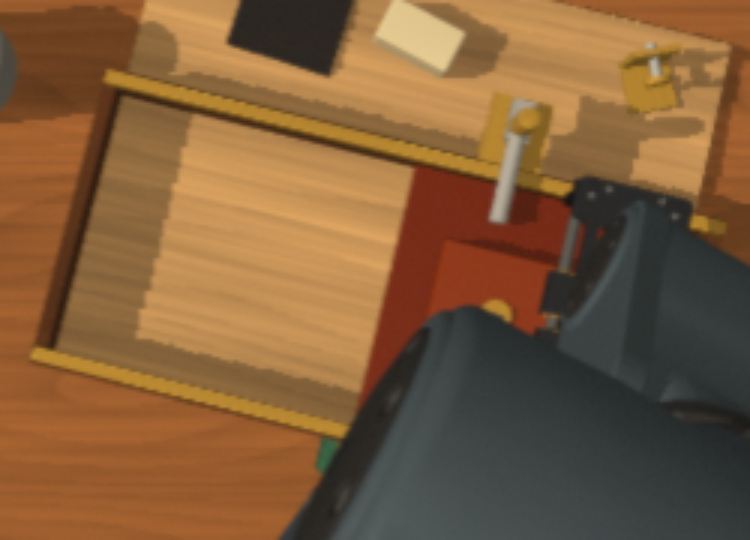

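The top view shows the door moved along with the bolt still back. The arm hides the pin, but the door's front edge stays visible at crop (415,168) down to (360,400), so I'll measure from that edge.

```bash
cat >> h.py <<'E'
def edge(im,m,show=True):
    "case y of the door's front edge (z=.066), mean over a strip of case x, by scanning along +y for dark cherry -> light wood"
    P=np.array(m["pose"]);K=np.array([[m["fx"],0,m["cx"]],[0,m["fy"],m["cy"]],[0,0,1.]])
    W=np.linalg.inv(P);S=cv2.cvtColor(im,cv2.COLOR_RGB2LAB)[:,:,0].astype(np.float32);ys=np.arange(-90,140,.5);E=[]
    for x in range(-10,55,5):
        w=np.array([np.r_[F["C"]+x/1e3*F["x"]+y/1e3*F["y"],.066] for y in ys])
        p=cv2.projectPoints(w,cv2.Rodrigues(W[:3,:3])[0],W[:3,3],K,np.array([m["k1"],0,0,0]))[0].reshape(-1,2).astype(np.float32)
        v=cv2.remap(S,p[:,0].reshape(-1,1),p[:,1].reshape(-1,1),cv2.INTER_LINEAR).ravel()
        g=cv2.GaussianBlur(v.reshape(-1,1),(1,9),2).ravel();E.append(ys[np.argmax(np.gradient(g))])
    print("edge y",np.median(E),"door centre",np.median(E)-75,np.round(E,1))
E
python3 - <<'E'
from plant import manip
from h import *
m=manip.camera_model("top")
edge(cv2.imread("pics/top0.png")[:,:,::-1].copy(),m)
edge(manip.snapshot("top"),m)
cv2.imwrite('pics/s4.png',manip.snapshot('scene')[:,:,::-1])
m=manip.camera_model("scene");
edge(cv2.imread("pics/scene0.png")[:,:,::-1].copy(),m)
edge(cv2.imread("pics/s4.png")[:,:,::-1].copy(),m)
for s,c,_ in blobs(cv2.imread("pics/s4.png")[:,:,::-1].copy(),(0,210,120),(4,255,255)): print(s,c,onz(m,*c,.098)[:2])
E
python3 -c "
import cv2;a=cv2.imread('pics/s4.png');cv2.imwrite('pics/s4c.png',cv2.resize(a[100:290,180:420],None,fx=3,fy=3))"
```

```text
edge y -50.0 door centre -125.0 [-49.5 -49.5 -50.  -50.  -49.5 -50.  -49.5 -50.  -50.  -50.  -50.  -50.
 -50. ]
edge y -2.0 door centre -77.0 [-2.  -2.  -1.5 -2.5 -1.5 -2.  -2.  -2.  -2.5 -2.  -2.  -2.  -2.5]
edge y -42.5 door centre -117.5 [-42.  -43.  -41.5 -42.  -42.5 -41.  -42.  -43.  -41.  -84.  -85.  -86.
 -86.5]
edge y 5.5 door centre -69.5 [5.5 5.  6.5 5.5 4.5 6.5 5.5 5.  6.5 5.5 4.5 6.5 5.5]
```

View pics/s4c.png

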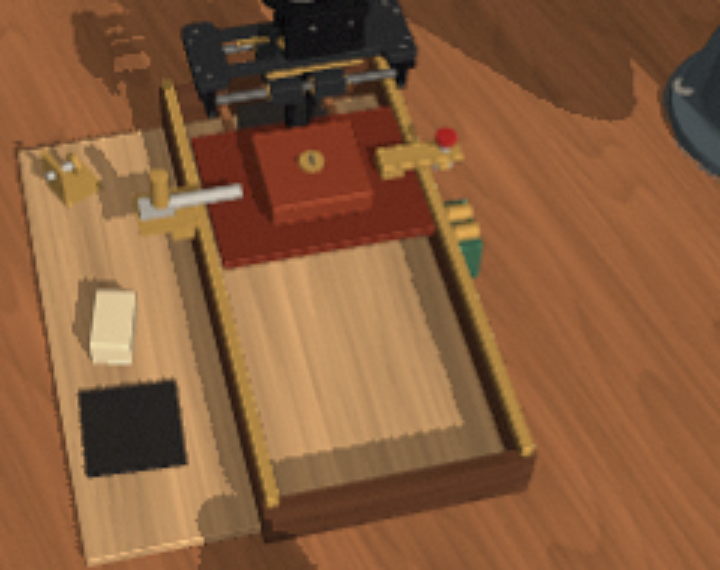

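The scene view is unobstructed. The red cap is at crop (447,138), and the ribs at about (460,210) and (465,230) lie ahead of it. The door has about 63 mm left: rib contact at roughly TCP y -92, crest at -82, seat at -71.

Request:
step_arm(
  targets=[
    [6,0,0,0,0,0,-1],
    [12,0,0,0,0,0,-1],
    [18,0,0,0,0,0,-1],
    [24,0,0,0,0,0,-1],
    [29,0,0,0,0,0,-1],
    [33,0,0,0,0,0,-1],
    [36,0,0,0,0,0,-1],
    [36,0,0,0,0,0,-1],
  ],
)

```text
clock: 9.25
tool_pos: [0.4738, -0.0957, 0.0725]
orientation: [-179.9, -0.0, 76.4]
force: [0.8, -0.3, 0.5]
grip_width: 0.002
finger_force: 0.0
```

```bash
cat > chk.py <<'E'
from plant import manip
from h import *
status(manip);edge(manip.snapshot("top"),manip.camera_model("top"))
s=manip.snapshot("scene");m=manip.camera_model("scene");edge(s,m);cv2.imwrite("pics/last.png",cv2.resize(s[100:290,180:420],None,fx=3,fy=3)[:,:,::-1])
E
python3 chk.py
```

```text
t 9.25 case mm -0.5 -99.2 72.5 rpy [-1.7993e+02 -4.0000e-02  7.6390e+01] F case 0.83 -0.14 0.45 grip 0.0
edge y 32.5 door centre -42.5 [33.  33.  33.  32.5 33.  32.5 33.  32.5 32.5 32.5 32.5 33.  32.5]
edge y 40.5 door centre -34.5 [41.5 40.5 39.5 41.  40.5 39.5 40.5 40.  39.5 41.  40.  39.5 41. ]
```

Request:
step_arm(
  targets=[
    [3,0,0,0,0,0,-1],
    [6,0,0,0,0,0,-1],
    [8,0,0,0,0,0,-1],
    [10,0,0,0,0,0,-1],
    [12,0,0,0,0,0,-1],
    [13,0,0,0,0,0,-1],
    [14,0,0,0,0,0,-1],
    [15,0,0,0,0,0,-1],
  ],
)

```text
clock: 10.15
tool_pos: [0.477, -0.082, 0.0724]
orientation: [-179.9, 0.0, 76.4]
force: [-2.3, -3.3, 0.1]
grip_width: 0.008
finger_force: 1.7
```

```bash
python3 chk.py
```

```text
t 10.15 case mm -0.6 -85.1 72.4 rpy [-1.7991e+02  2.0000e-02  7.6390e+01] F case -1.47 -3.77 0.09 grip 0.01
edge y 46.5 door centre -28.5 [46.5 46.5 46.5 46.5 46.5 46.5 46.5 46.  46.5 46.  46.5 46.  46.5]
edge y 54.0 door centre -21.0 [54.5 53.5 55.5 54.  53.5 55.  54.  53.  55.  54.  53.5 54.5 54. ]
```

The door is climbing the rib, at about 15 mm before the notch with 3.8 N falling. Advance slowly past the crest, keeping the target short of the notch.

Request:
step_arm(
  targets=[
    [1,0,0,0,0,0,-1],
    [2,0,0,0,0,0,-1],
    [3,0,0,0,0,0,-1],
    [4,0,0,0,0,0,-1],
    [5,0,0,0,0,0,-1],
    [5.5,0,0,0,0,0,-1],
    [6,0,0,0,0,0,-1],
    [6,0,0,0,0,0,-1],
  ],
)

```text
clock: 11.05
tool_pos: [0.4793, -0.076, 0.0726]
orientation: [180.0, -0.0, 76.4]
force: [0.1, 0.9, -0.6]
grip_width: 0.007
finger_force: 0.0
```

```bash
python3 chk.py
```

```text
t 11.05 case mm 0.3 -78.7 72.6 rpy [179.98  -0.    76.38] F case -0.1 0.88 -0.65 grip 0.01
edge y 59.5 door centre -15.5 [59.  59.5 59.5 59.5 59.5 59.  59.5 59.  59.5 59.5 59.5 59.  59.5]
edge y 66.5 door centre -8.5 [67.  66.5 68.  67.  66.  67.5 66.5 66.5 67.5 66.5 66.  67.  66.5]
```

The door snapped forward 13 mm and the finger force fell to zero, so it looks seated. Back off, rise and check.

Request:
step_arm(
  targets=[
    [-5,0,0,0,0,0,-1],
    [-12,0,0,0,0,0,-1],
    [-20,0,0,0,0,0,-1],
    [-25,0,-20,0,0,0,-1],
    [-40,0,-60,0,0,0,-1],
    [-80,0,-90,0,0,0,-1],
    [-120,0,-110,0,0,0,-1],
    [-160,0,-120,0,0,0,-1],
  ],
)

```text
clock: 11.95
tool_pos: [0.4415, -0.2341, 0.1949]
orientation: [179.8, 0.1, 76.4]
force: [0.4, -0.8, -0.6]
grip_width: 0.007
finger_force: 0.0
```

Request:
step_arm(
  targets=[
    [-30,0,0,0,0,0,-1],
    [-70,0,0,0,0,0,-1],
    [-70,0,0,0,0,0,-1],
    [-70,0,0,0,0,0,-1],
    [-70,0,0,0,0,0,-1],
    [-70,0,0,0,0,0,-1],
    [-70,0,0,0,0,0,-1],
    [-70,0,0,0,0,0,-1],
  ],
)

```text
clock: 12.75
tool_pos: [0.4252, -0.2988, 0.1926]
orientation: [-180.0, -0.0, 76.5]
force: [0.9, 0.3, -0.3]
grip_width: 0.002
finger_force: 0.0
```

```bash
python3 chk.py; python3 -c "
from plant import manip
from h import *
pin(manip)"
```

```text
t 12.75 case mm -0.1 -308.1 192.6 rpy [-1.7999e+02 -1.0000e-02  7.6450e+01] F case 0.8 0.53 -0.33 grip 0.0
edge y 59.5 door centre -15.5 [59.  60.  59.5 59.5 59.5 59.  59.5 59.  59.5 59.5 59.5 59.5 59. ]
edge y 66.5 door centre -8.5 [67.  66.5 68.  67.  66.  67.5 66.5 66.  67.5 66.5 66.  67.  66.5]
pin px 47 [321.2 305.6] case -0.12249712483189532 -0.014674626089474807
```

View pics/last.png

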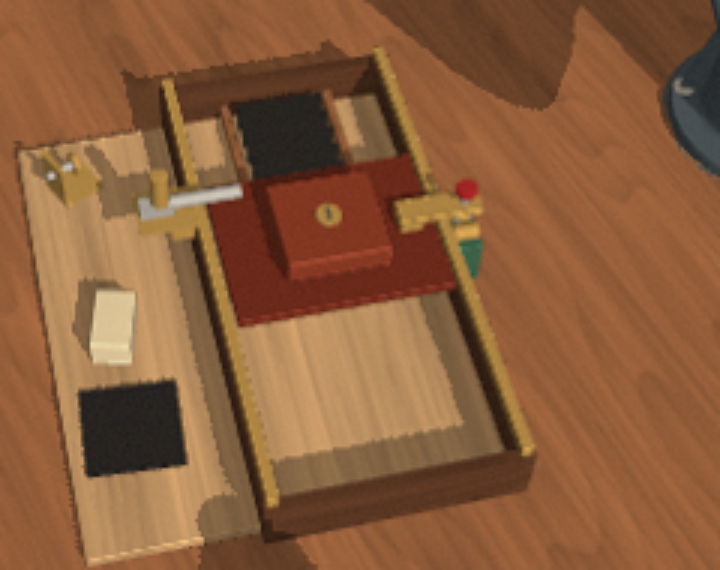

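The pin sits between the ribs at crop (466,188), measured at y -14.7 mm against -13.5 for the notch, which is within tolerance. The bolt is back, the other items look undisturbed and the arm is clear.

```bash
python3 -c "
from plant import manip
print(manip.finish_job())"
```

```text
the job is handed in; nothing more can be done
None
```

I handed the job in at about 13 s with the bolt pushed back to its stop, the door's pin resting between the ribs (measured about 1 mm from the notch), the loose items looking undisturbed and the arm clear; the hand-in returned no verdict.

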